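Put the reference cell away and hold the photometer lid at its balance point

ROBOT

A 7-joint arm with a two-finger parallel gripper is mounted at the origin on the work surface. World frame = base frame: x ahead of the robot, y to its left, z up, the work surface at z = 0. Lengths are in m, angles in rad, forces in N, time in s.
With the tool pointing down it reaches from about 0.425 to 0.925 m from the base axis. Payload 6.8 kg.
Tool frame: the origin (TCP) lies midway between the tips of the shut fingers; the grasp point (between the pads) lies 19 mm behind it; z points along the fingers, y is the line along which they close (so a half turn about z gives the same grasp; the last joint's range is limited). The gripper opens to 85 mm and grips with 20 to 120 N. Pads are 22 mm wide; open, the fingers measure 114 mm over their backs; the gripper's body (76 mm by 85 mm) begins 54 mm behind the grasp point. The pads swing forward as they close: fully open they stand 13 mm farther back than shut.
Start: joints at [-1.453, 0.477, 0.022, 1.555, -0.011, 1.109, -0.083], TCP at [0.151, 0.658, 0.202] pointing down, gripper open.
Joint ranges: [-2.96, 2.96], [-0.34, 2.1], [-1.41, 1.46], [0.24, 2.44], [-1.37, 4.51], [0.17, 1.92], [-2.96, 2.96]. Speed limits (rad/s): [2.39, 2.39, 3.14, 3.14, 3.14, 3.14, 3.14].

INTERFACE

Orientations are given as a unit quaternion [x, y, z, w].
In Python, from plant import manip, eyes, order gives the robot as it stands.
- The arm moves only by the shell command python3 -m creep 'ROWS' [FORCE]. ROWS is a JSON object of lists of equal length, an entry for each row: "claw": the closure, from -1 (fully open) to 1 (shut); "offset": the shift along the world's x, y, z in mm, a list of three; "yaw": the turn about the world's z in degrees. In form: {"claw": [claw, ...], "offset": [[dx, dy, dz], ...], "yaw": [yaw, ...]}. A call has exactly 10 rows; each row shifts and turns the commanded pose from where the row before left it; what a row does not reach is not made up. A row lasts 1/12 s, in which the tool goes at most 41.7 mm and 7.16 degrees, less where a joint would pass 70% of its speed; a pose out of reach is approached as far as the arm can. A call with a gripper value outside its range is refused whole. The fingers move at their own pace and stop on an object; FORCE is the grip in N (left out, the last holds). Time passes only in rows, so rows that do not move let the fingers close, or fill a call up. It gives the time, the measured TCP pose, the force, the opening and the grip force at its end, in the units of the state.
- manip.state(): the state, without advancing time (a new reading comes with each control period).
- eyes.read_camera(name): name is "side" or "top"; returns a dict with "img" (420x560x3 uint8, blue, green, red), "depth" (420x560 float32, m along the optical axis (not along the pixel's ray), 0 where there is no reading), "camera_matrix" (3x3 intrinsics, pixels), "rvec" (rotation vector, rad) and "tvec" (3), from world to camera coordinates, as OpenCV has them. Camera axes: x right, y down, z forward; pixel columns grow to the right and rows downward; lengths in m; the calibration is good to about 2 mm. A picture is of the moment at which its call begins.
- order.finish_job(): hands the job in; it is judged then, once.
The state is a dict: "time_s": time; "joints": joint angles; "qd": joint speeds; "effort": joint torques, N m; "tcp_pos": TCP position; "orientation": TCP orientation; "force": force on the tool from outside, world axes, zero at the start; "ft_torque": the same for the moment, N m; "finger_gap": finger opening in m; "gripper_force": force on a finger pad.
Only numpy, scipy, OpenCV 4.12 (cv2) and the standard library are available. Lean on these libraries where they do the work, as an engineer would, in place of code of your own. Each camera call takes 0.05 s, during which the arm holds its last target. There are 200 camera calls.

TASK

I want both hands free to wipe the photometer's chamber: take the square reference cell off the lid without tipping it over, and set it upright, fully home, in its own square slot on the standards tray. Only then take the lid by its handle and swing it up to its balance point, straight upright, never letting it tip over to the back, and finish while still gripping the handle so that the lid stays there, still. Leave everything else on the bench where it is.

Things in the scene. Friction and masses are not known exactly. Their poses are not given: they have to be found in the camera images.
- cell: The reference cell: an upright square bar, 25 x 25 mm and 75 mm tall, 100 g (varies), white with a black cap on the top 12 mm. At the start it stands on the photometer's closed lid. Origin at the centre of its underside, z up, x and y square to its sides.
- square_slot: The cell's own holder: fixed grey block on the tray, 80 x 60 x 34 mm tall (x from -52 to +28 mm), with the only square pocket, 28 x 28 mm, 26 mm deep, and a label with a black square on its top. Origin on the pocket's axis at the block's underside, 6 mm above the bench; pocket floor at z = 8 mm, mouth at 34 mm; x, y along the pocket's sides. The 3 holders stand 105 mm apart in any order.
- round_slot: Holder of the same size with an empty round pocket 30 mm in diameter (label with a black disc); same origin and axes. Not for this cell, which does not fit it.
- filled_slot: Like round_slot, with a vial standing in it.
- tray: Fixed aluminium plate 115 x 330 x 6 mm that carries the three holders in a row along its y; origin under its centre.
- photometer: Bench photometer, white, fixed, with its lid. Origin under its centre line; x points from its front (nearest the robot) to its back, y along its width of 170 mm, z up. Key deck from x = -140 to -40 mm, top at z = 45 mm; chamber block from x = -40 to 120 mm, top at z = 85 mm.
- lid (a joint): Angle of the grey lid: 0 = closed, level; grows as its front edge rises; 1.571 = straight up, its balance point, from which it falls shut or over backwards; stop at 2.5. Plate 104 (front to back) x 130 x 12 mm, hinged at its back edge, nearly free, about 250 g (varies), weight about 65 mm from the hinge. Closed: upper face 99 mm above the bench, x = -35 to 69 mm in the photometer's frame.
- lid_handle (a point): Centre of the lid's handle: black round bar along the photometer's y, 24 mm long, 18 mm thick, flat ends, on a 12 mm neck at the middle of the front edge; 38 mm beyond that edge, 148 mm from the hinge line. 93 mm above the bench when closed (48 mm above the key deck), 241 mm when upright. Pinched on its flat ends it turns between the pads, so the gripper can point down all along the arc.
- lid_hinge (a point): Middle of the lid's hinge line, which runs along the photometer's y, at x = 75 mm, z = 93 mm in its frame.
- slot_vial: vial 26 mm in diameter, 75 mm tall, white with a black cap, standing in the other round slot; origin under its centre. Bystander.
- bench_vial: an identical vial standing on the bench; origin under its centre. Bystander.
- beaker: small glass beaker, 66 mm wide, 85 mm tall; origin under its centre. Bystander.
- dish: shallow white dish, 84 mm wide, 15 mm tall; origin under its centre. Bystander.
- spatula: thin steel sample spatula about 170 mm long lying on the bench. Bystander.
- bottle_a: white bottle with a red cap, 66 mm wide, 160 mm tall; origin under its centre. Bystander.
- bottle_b: white bottle with a red cap, 56 mm wide, 130 mm tall; origin under its centre. Bystander.
- carton: cardboard carton 100 x 120 x 70 mm tall; origin under its centre. Bystander.
There are look-alikes about, which are no part of the job. What is shaped like the cell but brown or yellow is not meant.

How it is judged:
On the way, in this order (a step that is already met when the one before it is completed fails the run):
1. the cell stands fully home in the square slot, let go, with the lid still closed (horizontal distance between cell and square_slot below 0.005 m and z of cell in the frame of square_slot below 0.012 m and angle between cell's own z axis and vertical below 0.08 rad and linear speed of cell below 0.03 m/s and contact force between the fingers and cell below 0.1 N and value of joint lid below 0.1 rad), for 0.2 s.
2. the lid stands at its balance point, held by its handle (value of joint lid between 1.471 and 1.671 rad and contact force between the fingers and photometer above 1 N and distance between the grasp point and lid_handle below 0.04 m), for 0.3 s.
At the end, for the whole second after the job is handed in: The lid stands within 0.1 rad (6 degrees) of upright, still (under 0.1 rad/s), gripped at its handle by the fingers (over 1 N); the cell stands in the square slot, let go, upright within 0.08 rad, within 5 mm of the pocket's axis and within 4 mm of the pocket's floor (all of step 2 and velocity of joint lid between -0.1 and 0.1 rad/s and horizontal distance between cell and square_slot below 0.005 m and z of cell in the frame of square_slot below 0.012 m and angle between cell's own z axis and vertical below 0.08 rad and linear speed of cell below 0.03 m/s and contact force between the fingers and cell below 0.1 N); the arm keeps its last pose, push and grip.
It fails at once if the lid is swung well past its balance point (over 1.87 rad) (value of joint lid above 1.87 rad).
It fails at once if the cell is tipped over (angle between cell's own z axis and vertical above 0.6 rad).
It fails at once if something else on the bench is moved by more than 30 mm (distance of any of slot_vial, bench_vial, beaker, dish, spatula, bottle_a, bottle_b, carton from where it was at the start of the episode above 0.03 m).
It also fails if it takes over 69 s, if anything falls off the work surface, if the arm or the gripper's body presses on something with over 40 N, if the wrist force passes 120 N, or if a joint passes its speed limit or range.

## Working session

There is one attempt and no reset: what is moved stays moved. The work goes in short steps, Python scripts to look and compute and a shell command to move; the robot and the scene stay as the last step left them, time stands still between calls to the robot, and variables do not carry over. Pictures are saved under pics/ and viewed, at most 10 in all, crops included, and the job is handed in when it is done.

```bash
ls; mkdir -p pics; cat > h.py <<'E'
import numpy as np, cv2
from plant import manip, eyes, order
def cam(n):
    c=eyes.read_camera(n); c['R']=cv2.Rodrigues(np.array(c['rvec'],float))[0]; c['t']=np.array(c['tvec'],float).ravel(); c['K']=np.array(c['camera_matrix'],float); return c
def plane(c,uv,z):
    uv=np.atleast_2d(np.array(uv,float)); d=np.c_[uv,np.ones(len(uv))]@np.linalg.inv(c['K']).T@c['R']
    o=-c['R'].T@c['t']; return o+d*((z-o[2])/d[:,2])[:,None]
def deproj(c,uv):
    uv=np.atleast_2d(np.array(uv)).astype(int); z=c['depth'][uv[:,1],uv[:,0]]
    p=np.c_[uv,np.ones(len(uv))]@np.linalg.inv(c['K']).T*z[:,None]; return (p-c['t'])@c['R']
def proj(c,P): return cv2.projectPoints(np.atleast_2d(np.array(P,float)),np.array(c['rvec'],float),c['t'],c['K'],None)[0].reshape(-1,2)
E
python3 - <<'E'
from h import *
for n in('top','side'):
    c=cam(n); cv2.imwrite(f'pics/{n}0.png',c['img']); print(n,-c['R'].T@c['t'],c['K'][0,0]); print(c['R'])
    np.save(f'{n}0.npy',c,allow_pickle=True)
print(manip.state())
E
```

```text
pics
top [0.23678009 0.00645634 1.703744  ] 505.2988213230727
[[ 0.08528376 -0.99634759  0.00426187]
 [-0.97343608 -0.0842333  -0.21290128]
 [ 0.21248267  0.01400836 -0.97706442]]
side [ 0.45971337 -0.66372559  0.90132539] 381.8738646510053
[[ 0.99218851 -0.12341398  0.01819224]
 [-0.08145354 -0.75137425 -0.6548298 ]
 [ 0.09448433  0.64823278 -0.7555574 ]]
{'time_s': 0.1, 'joints': array([-1.45308933,  0.47769261,  0.02235484,  1.55632353, -0.01148814,
        1.10931829, -0.08312312]), 'qd': array([ 0.00029798, -0.00217111, -0.00124441, -0.0042246 ,  0.00075305,
        0.00101922,  0.00162239]), 'effort': array([ 3.95726369e-03, -5.97757888e+01,  1.61300205e+00, -2.81951147e+01,
        1.27003514e-02,  5.08462836e-03,  2.12374038e-07]), 'tcp_pos': array([0.15102427, 0.65730232, 0.20105214]), 'orientation': array([ 1.12667887e-01,  9.93632375e-01, -8.06318864e-04, -2.48110974e-05]), 'force': array([-0.1591618 , -0.00174828,  0.10986287]), 'ft_torque': array([0.02583763, 0.01487788, 0.00050923]), 'gripper_force': 0.0, 'finger_gap': 0.0855075082048966}
```

View pics/top0.png

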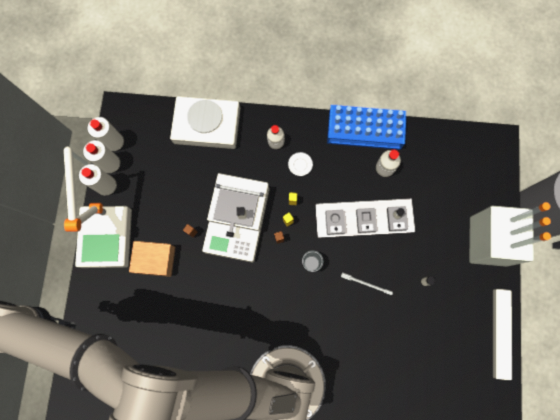

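View pics/side0.png

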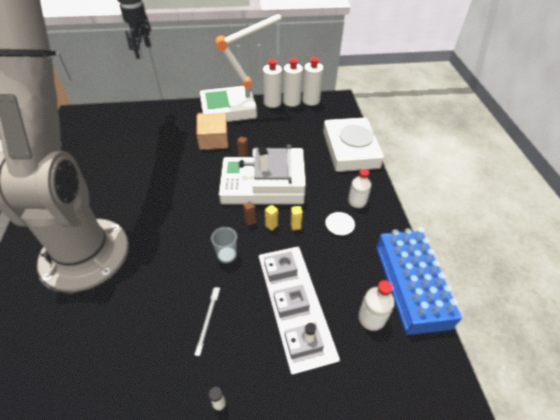

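The top view shows the photometer around (237,217), with the white, black-capped cell on its lid at about (241,211). The tray has three holders, at (336,221), (366,218) and (398,217), and the vial is in the right one. The look-alikes are brown at (190,230) and (280,237), and yellow at (293,198) and (288,219). The side view shows the same items: cell at (265,160), holders at (281,264), (292,300) and (305,340). I'll enlarge to confirm the cell and which slot is square.

```bash
python3 - <<'E'
from h import *
T=np.load('top0.npy',allow_pickle=True).item(); S=np.load('side0.npy',allow_pickle=True).item()
def crop(c,x,y,w,h): return cv2.resize(c['img'][y:y+h,x:x+w],(400,300),interpolation=cv2.INTER_CUBIC)
a=np.vstack([np.hstack([crop(T,197,172,80,60*80//80+30),crop(T,310,190,112,56)]),np.hstack([crop(S,210,135,112,84),crop(S,250,240,112,130)])])
cv2.imwrite('pics/crop1.png',a)
# depth-based: top view world points
v,u=np.mgrid[0:420,0:560]; P=deproj(T,np.c_[u.ravel(),v.ravel()]).reshape(420,560,3)
def rect(name,box,z0,z1):
    x,y,w,h=box; m=np.zeros((420,560),bool); m[y:y+h,x:x+w]=1; m&=(P[...,2]>z0)&(P[...,2]<z1)
    q=P[m]; r=cv2.minAreaRect((q[:,:2]*1000).astype(np.float32)); print(name,m.sum(),np.round(q[:,2].mean(),4),r)
rect('phot',(190,165,90,105),.03,.12)
rect('deck',(190,210,90,60),.035,.055)
rect('lid',(190,165,90,80),.092,.106)
rect('cell',(215,190,50,40),.15,.19)
rect('tray',(310,190,112,56),.002,.02)
for n,b in(('L',(322,200,28,40)),('M',(352,200,28,40)),('R',(383,200,30,40))): rect(n,b,.033,.047)
S
E
```

```text
phot 4173 0.0758 ((518.3485107421875, 203.99636840820312), (292.64788818359375, 260.404052734375), 84.00851440429688)
deck 1523 0.0465 ((446.6131591796875, 209.537841796875), (152.15432739257812, 286.4250183105469), 14.161201477050781)
lid 1355 0.0996 ((547.0504150390625, 212.95730590820312), (164.35177612304688, 197.8042755126953), 82.6257095336914)
cell 83 0.1732 ((521.6458740234375, 188.33839416503906), (26.105104446411133, 24.85050392150879), 5.312716007232666)
tray 3429 0.0074 ((568.4918823242188, -223.7053985595703), (192.39305114746094, 385.7099304199219), 4.956896781921387)
L 340 0.0414 ((538.0889892578125, -114.71851348876953), (80.56062316894531, 60.893096923828125), 7.8658599853515625)
M 323 0.0413 ((553.22216796875, -218.12643432617188), (81.77680969238281, 61.344871520996094), 8.63046932220459)
R 314 0.0417 ((568.3406982421875, -322.6715393066406), (81.21758270263672, 62.6517448425293), 8.676066398620605)
```

View pics/crop1.png

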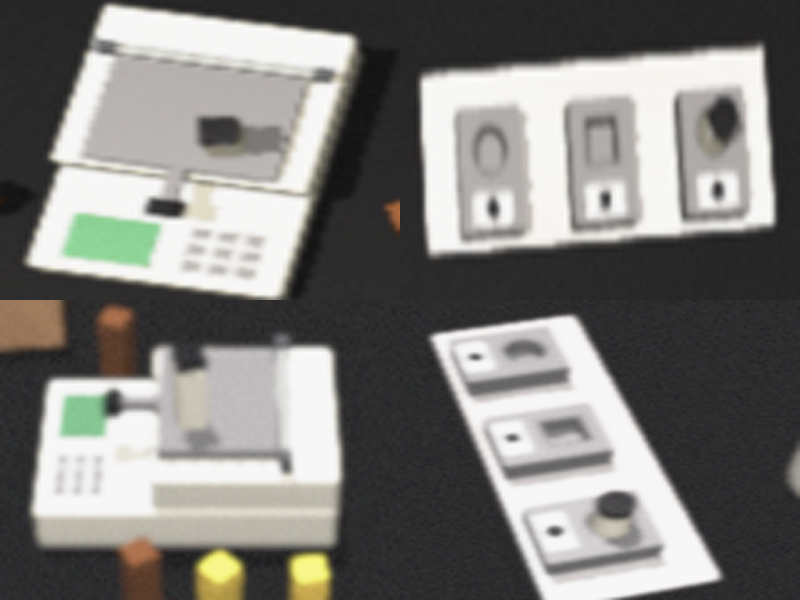

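The crop confirms both. The cell is the white, black-capped square bar on the lid; the brown and yellow bars stand on the bench. The middle holder at (366,218) has the square pocket, the left one is round and empty, and the right one holds the vial. Next I'll measure yaw, handle and pocket.

```bash
python3 - <<'E'
from h import *
T=np.load('top0.npy',allow_pickle=True).item(); S=np.load('side0.npy',allow_pickle=True).item()
def pts(c):
    v,u=np.mgrid[0:420,0:560]; return deproj(c,np.c_[u.ravel(),v.ravel()]).reshape(420,560,3)
def big(m):
    n,l,s,ce=cv2.connectedComponentsWithStats(m.astype(np.uint8)); i=1+np.argmax(s[1:,4]); return l==i
def rr(q): return cv2.minAreaRect((q[:,:2]*1000).astype(np.float32))
for n,c,hb,lb in(('top',T,(222,226,20,14),(205,180,65,60)),('side',S,(234,155,14,18),(240,140,70,60))):
    P=pts(c); g=c['img'].astype(int); s=g.max(2)
    x,y,w,h=hb; m=np.zeros((420,560),bool); m[y:y+h,x:x+w]=1; m&=(s<60); m=big(m); uv=np.argwhere(m)[:,::-1]
    q=P[m]; print(n,'handle',len(uv),uv.mean(0),'depth med',np.round(np.median(q,0),4),'plane.098',plane(c,uv.mean(0),.097).round(4))
    x,y,w,h=lb; m=np.zeros((420,560),bool); m[y:y+h,x:x+w]=1
    ml=big(cv2.erode((m&(abs(P[...,2]-.099)<.004)&(s<190)&(s>90)).astype(np.uint8),np.ones((2,2)))>0); print(' lid',ml.sum(),rr(P[ml]))
    m=np.zeros((420,560),bool); m[170:270,190:310]=1 
    mk=m&(abs(P[...,2]-.045)<.003)&(s>120); 
    if n=='top':
        mk=big(mk); print(' deck',mk.sum(),rr(P[mk]))
    # cell cap
    d=np.linalg.norm(P[...,:2]-[.5216,.1883],axis=2); m=(d<.04)&(P[...,2]>.165)&(P[...,2]<.18); print(' cell',m.sum(),P[m].mean(0).round(4),rr(P[m]))
    mb=big(m&(s<70)); print(' cap blob ',np.argwhere(mb)[:,::-1].mean(0))
    # pocket
    d=np.linalg.norm(P[...,:2]-[.565,-.2164],axis=2); m=(d<.022)&(P[...,2]<.034); q=P[m]; print(' pocket',m.sum(),q.mean(0).round(4),rr(q))
    d=np.linalg.norm(P[...,:2]-[.553,-.218],axis=2); m=(d<.06)&(P[...,2]>.0365)&(P[...,2]<.044); m=big(m); print(' block',rr(P[m]), P[m].mean(0))
    # tray
    m=(np.linalg.norm(P[...,:2]-[.565,-.22],axis=2)<.2)&(s>150)&(abs(P[...,2]-.006)<.004); m=big(m); print(' tray',rr(P[m]))
E
```

```text
top handle 15 [230. 234.] depth med [0.4561 0.2194 0.1054] plane.098 [[0.4582 0.221  0.097 ]]
 lid 27 ((565.4413452148438, 203.8169708251953), (30.196788787841797, 17.338478088378906), 32.05141830444336)
 deck 367 ((443.44366455078125, 246.58041381835938), (127.90343475341797, 100.48859405517578), 83.08698272705078)
 cell 60 [0.5207 0.1887 0.1742] ((521.5916748046875, 188.0767059326172), (25.922727584838867, 24.778661727905273), 3.8926432132720947)
 cap blob  [240.12121212 210.6969697 ]
 pocket 65 [ 0.5681 -0.2198  0.0179] ((567.6396484375, -219.82456970214844), (25.320104598999023, 24.841928482055664), 7.286987781524658)
 block ((553.095703125, -218.53085327148438), (81.6939468383789, 60.861351013183594), 7.235466003417969) [ 0.5525     -0.21885014  0.04067248]
 tray ((557.34326171875, -150.06887817382812), (117.37342071533203, 193.7965850830078), 7.911965370178223)
side handle 6 [241.33333333 163.83333333] depth med [0.4567 0.2134 0.101 ] plane.098 [[0.4574 0.2167 0.097 ]]
 lid 83 ((534.2736206054688, 161.5714874267578), (27.005590438842773, 71.77013397216797), 85.97933197021484)
 cell 69 [0.5231 0.1838 0.1726] ((522.865478515625, 186.3376922607422), (24.72209358215332, 28.95155906677246), 10.048418998718262)
 cap blob  [262.60526316 149.84210526]
 pocket 106 [ 0.5684 -0.2092  0.0195] ((567.1578979492188, -213.26223754882812), (27.214801788330078, 22.721132278442383), 8.241427421569824)
 block ((554.4022827148438, -219.87997436523438), (80.4972152709961, 61.39802551269531), 8.328747749328613) [ 0.55210812 -0.22119596  0.04019256]
 tray ((565.763427734375, -216.3729705810547), (118.92311096191406, 334.16534423828125), 8.043963432312012)
```

```bash
python3 - <<'E'
from h import *
T=np.load('top0.npy',allow_pickle=True).item(); S=np.load('side0.npy',allow_pickle=True).item()
for n,c in(('top',T),('side',S)):
    v,u=np.mgrid[0:420,0:560]; P=deproj(c,np.c_[u.ravel(),v.ravel()])
    a=np.array([.151,.658]);b=np.array([.522,.187]);t=np.clip((P[:,:2]-a)@(b-a)/((b-a)@(b-a)),0,1)
    d=np.linalg.norm(P[:,:2]-a-t[:,None]*(b-a),axis=1)
    for k in np.arange(0,1,.1):
        m=(d<.09)&(t>=k)&(t<k+.1)&(c['depth'].ravel()>0); print(n,round(k,1),m.sum(),np.percentile(P[m,2],99).round(3) if m.sum() else '')
    # lamp parts: orange
    hsv=cv2.cvtColor(c['img'],cv2.COLOR_BGR2HSV); m=cv2.inRange(hsv,(4,180,120),(18,255,255)); k,l,s,ce=cv2.connectedComponentsWithStats(m)
    for i in range(1,k):
        if s[i,4]>25: print(ce[i].round(),np.median(P.reshape(420,560,3)[l==i],0).round(3))
# photometer yaw: bright chamber block/deck outline from top, edges via deck back edge
c=T; P=P if False else deproj(T,np.c_[u.ravel(),v.ravel()]).reshape(420,560,3)
m=(np.linalg.norm(P[...,:2]-[.53,.21],axis=2)<.2)&(P[...,2]>.038)&(P[...,2]<.112); n,l,s,_=cv2.connectedComponentsWithStats(m.astype(np.uint8)); m=l==(1+np.argmax(s[1:,4])); q=P[m]
print(len(q),cv2.minAreaRect((q[:,:2]*1000).astype(np.float32)))
E
```

```text
top 0.0 2362 0.651
top 0.1 1887 0.671
top 0.2 1119 0.667
top 0.3 964 0.077
top 0.4 1060 0.08
top 0.5 1085 0.078
top 0.6 930 0.076
top 0.7 943 0.081
top 0.8 949 0.107
top 0.9 1070 0.178
[ 96. 206.] [0.51  0.647 0.122]
[544. 206.] [ 0.561 -0.637  0.402]
[ 72. 225.] [0.415 0.645 0.286]
[545. 221.] [ 0.52  -0.636  0.402]
[545. 236.] [ 0.482 -0.636  0.401]
side 0.0 2070 0.426
side 0.1 454 0.004
side 0.2 440 0.004
side 0.3 414 0.072
side 0.4 584 0.073
side 0.5 966 0.072
side 0.6 492 0.011
side 0.7 506 0.076
side 0.8 465 0.102
side 0.9 693 0.174
4039 ((519.77490234375, 216.6261444091797), (170.87442016601562, 260.33795166015625), 83.82321166992188)
```

```bash
python3 -m creep '{"claw":[-1,-1,-1,-1,-1,-1,-1,-1,-1,-1],"offset":[[22,-28,8],[22,-28,8],[22,-28,8],[22,-28,8],[22,-28,8],[22,-28,8],[22,-28,8],[22,-28,8],[22,-28,8],[22,-28,8]],"yaw":[2,2,2,2,2,2,2,2,2,2]}' 30
python3 -m creep '{"claw":[-1,-1,-1,-1,-1,-1,-1,-1,-1,-1],"offset":[[21,-27,0],[21,-27,0],[21,-27,0],[21,-27,0],[21,-27,0],[21,-27,0],[21,-27,0],[0,0,0],[0,0,0],[0,0,0]],"yaw":[0,0,0,0,0,0,0,0,0,0]}' 30
```

```text
time_s: 0.93
tcp_pos: [0.3718, 0.3761, 0.2821]
orientation: [-0.062, 0.998, -0.0, -0.0]
force: [0.2, 0.6, -0.1]
finger_gap: 0.0853
gripper_force: 0.0
time_s: 1.77
tcp_pos: [0.5175, 0.1894, 0.2815]
orientation: [-0.062, 0.998, 0.0, -0.001]
force: [0.5, 0.1, 0.2]
finger_gap: 0.0851
gripper_force: 0.0
```

```bash
python3 -m creep '{"claw":[-1,-1,-1,-1,-1,-1,-1,-1,-1,-0.3],"offset":[[4,-2,-10],[0,0,-20],[0,0,-20],[0,0,-20],[0,0,-20],[0,0,-20],[0,0,-20],[0,0,-15],[0,0,-6],[0,0,0]],"yaw":[0,0,0,0,0,0,0,0,0,0]}' 30
python3 - <<'E'
from h import *
for n in('top','side'):
    c=cam(n); p=proj(c,[[.522,.187,.15]])[0].astype(int); x,y=p-[50,45]
    cv2.imwrite(f'/tmp/{n}.png',cv2.resize(c['img'][max(y,0):y+90,x:x+100],(400,360),interpolation=cv2.INTER_CUBIC))
cv2.imwrite('pics/grip1.png',np.hstack([cv2.imread('/tmp/top.png'),cv2.imread('/tmp/side.png')]))
print(manip.state()['finger_gap'],manip.state()['tcp_pos'])
E
```

```text
time_s: 2.6
tcp_pos: [0.5204, 0.1874, 0.129]
orientation: [-0.063, 0.998, -0.001, -0.002]
force: [0.6, -0.2, -0.2]
finger_gap: 0.0757
gripper_force: 0.0
0.06167389007493994 [0.52216529 0.18755184 0.13118491]
```

View pics/grip1.png

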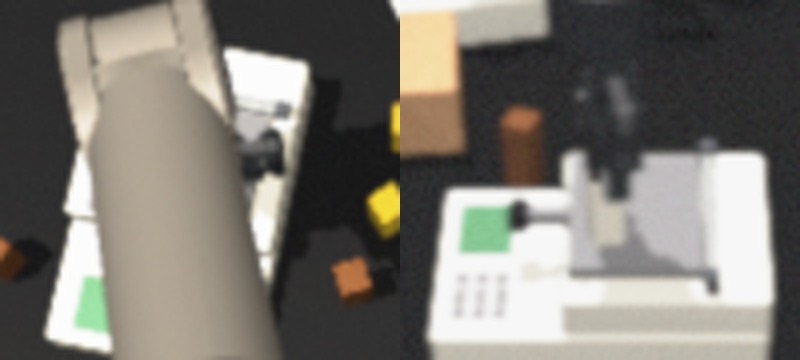

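The side crop shows the cell upright between the fingers, its base at about crop (608,240), with the near finger in front of it. I'll close gently.

```bash
python3 -m creep '{"claw":[0,0.2,0.3,0.4,0.5,0.6,0.7,0.8,0.9,1],"offset":[[0,0,0],[0,0,0],[0,0,0],[0,0,0],[0,0,0],[0,0,0],[0,0,0],[0,0,0],[0,0,0],[0,0,0]],"yaw":[0,0,0,0,0,0,0,0,0,0]}' 30
python3 -m creep '{"claw":[1,1,1,1,1,1,1,1,1,1],"offset":[[0,0,0],[0,0,2],[0,0,5],[0,0,10],[0,0,15],[0,0,20],[0,0,20],[0,0,20],[0,0,0],[0,0,0]],"yaw":[0,0,0,0,0,0,0,0,0,0]}' 30
python3 - <<'E'
from h import *
c=cam('side'); p=proj(c,[[.522,.187,.2]])[0].astype(int); x,y=p-[50,45]; print(x,y)
cv2.imwrite('pics/lift.png',cv2.resize(c['img'][max(y,0):y+90,x:x+100],(600,540),interpolation=cv2.INTER_CUBIC))
E
```

```text
time_s: 3.53
tcp_pos: [0.5226, 0.1872, 0.1316]
orientation: [-0.062, 0.998, 0.0, 0.001]
force: [0.1, 0.2, 6.1]
finger_gap: 0.0242
gripper_force: 31.5
time_s: 4.37
tcp_pos: [0.5227, 0.1871, 0.2242]
orientation: [-0.062, 0.998, 0.001, 0.001]
force: [-0.5, 0.5, -0.8]
finger_gap: 0.024
gripper_force: 30.7
212 97
```

View pics/lift.png

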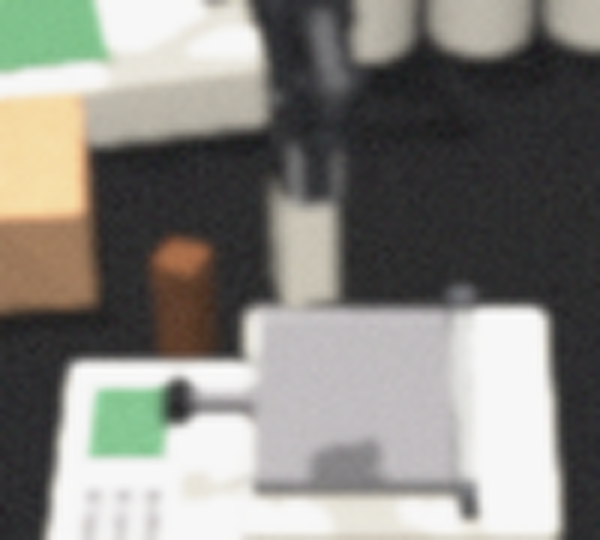

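The cell is off the lid, hanging upright in the fingers at about crop (305,250), and the lid is closed and clear. Now over to the slot.

```bash
python3 -m creep '{"claw":[1,1,1,1,1,1,1,1,1,1],"offset":[[4,-25,0],[4,-35,0],[4,-40,0],[4,-40,0],[4,-40,0],[4,-40,0],[4,-40,0],[4,-40,0],[4,-40,0],[4,-35,0]],"yaw":[0,0,0,0,0,0,0,0,0,1]}' 30
python3 -m creep '{"claw":[1,1,1,1,1,1,1,1,1,1],"offset":[[3,-20,-10],[0,-9,-20],[0,0,-30],[0,0,-30],[0,0,-30],[0,0,-10],[0,0,0],[0,0,0],[0,0,0],[0,0,0]],"yaw":[0,0,0,0,0,0,0,0,0,0]}' 30
python3 - <<'E'
from h import *
s=manip.state(); print(s['tcp_pos'],s['force'])
for n in('side','top'):
    c=cam(n); np.save(f'{n}1.npy',c,allow_pickle=True)
    p=proj(c,[[.5656,-.2173,.06]])[0].astype(int); x,y=p-[50,50]; print(n,x,y)
    cv2.imwrite(f'/tmp/{n}.png',cv2.resize(c['img'][max(y,0):y+90,x:x+80],(400,450),interpolation=cv2.INTER_CUBIC))
cv2.imwrite('pics/slot1.png',np.hstack([cv2.imread('/tmp/side.png'),cv2.imread('/tmp/top.png')]))
E
```

```text
time_s: 5.25
tcp_pos: [0.5607, -0.1909, 0.2216]
orientation: [-0.07, 0.998, -0.0, -0.001]
force: [0.6, -0.7, -0.6]
finger_gap: 0.024
gripper_force: 30.7
time_s: 6.08
tcp_pos: [0.5664, -0.2176, 0.0948]
orientation: [-0.07, 0.998, -0.001, 0.002]
force: [0.4, 0.2, -0.6]
finger_gap: 0.0241
gripper_force: 30.7
[ 0.56644642 -0.21763664  0.09480884] [ 0.39010607  0.21033737 -0.61971856]
side 246 241
top 316 164
```

View pics/slot1.png

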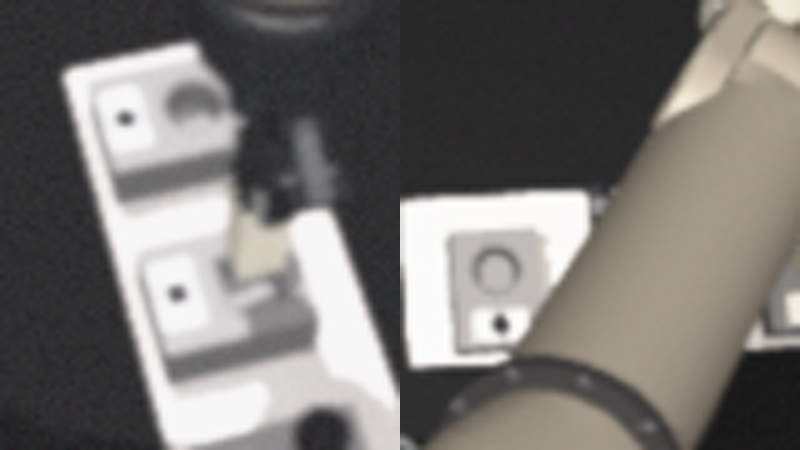

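The side view shows the cell at about crop (260,245), right over the square pocket at about (262,290); the arm blocks the top view. I'll measure the cell's offset in the grip from the side view.

```bash
python3 - <<'E'
from h import *
c=np.load('side1.npy',allow_pickle=True).item(); v,u=np.mgrid[0:420,0:560]; P=deproj(c,np.c_[u.ravel(),v.ravel()]).reshape(420,560,3); g=c['img'].astype(int)
m=(np.linalg.norm(P[...,:2]-[.566,-.2176],axis=2)<.03)&(P[...,2]>.062)&(P[...,2]<.09)
th=np.deg2rad(8); ex=np.array([np.cos(th),np.sin(th)]); ey=np.array([-ex[1],ex[0]])
q=(P[m][:,:2]-[.5664,-.2176])*1000; print(m.sum(),'z',P[m][:,2].min(),'along x',np.sort(q@ex).round(1)[[0,1,2,-3,-2,-1]],'y',np.median(q@ey))
# row-wise edges with sub-pixel: warm measure r-b and brightness
for r in range(286,298,2): print(r,[(int(k)) for k in g[r,288:308].sum(1)//3],[int(k) for k in (g[r,288:308,2]-g[r,288:308,0])])
z0=.0948-.0326
for z in (z0,z0+.02): 
  for s in(-12.5,12.5):
    print(z,s,proj(c,[*(np.array([.5664,-.2176])+(s*ex-12.5*ey)/1000),z]).round(2))
E
```

```text
71 z 0.06223424413978916 along x [-12.3 -12.2 -12.2  12.1  12.4  12.4] y -11.639528339107622
286 [245, 243, 234, 207, 177, 177, 187, 195, 192, 181, 162, 144, 143, 152, 168, 199, 231, 244, 246, 247] [1, 2, 5, 13, 16, 18, 20, 19, 18, 14, 12, 13, 12, 15, 14, 13, 5, 1, 1, 0]
288 [222, 217, 206, 188, 174, 176, 189, 198, 201, 201, 200, 200, 201, 202, 202, 210, 232, 244, 246, 247] [3, 3, 8, 12, 16, 19, 21, 19, 19, 20, 19, 22, 21, 19, 18, 11, 4, 1, 1, 0]
290 [214, 212, 201, 184, 178, 179, 193, 200, 201, 200, 201, 201, 201, 201, 204, 201, 214, 237, 245, 246] [1, 3, 6, 9, 15, 19, 19, 21, 22, 21, 21, 21, 19, 20, 18, 13, 4, 2, 1, 1]
292 [198, 184, 169, 160, 167, 184, 199, 200, 202, 201, 200, 201, 200, 200, 189, 171, 169, 206, 239, 246] [1, 1, 2, 6, 12, 18, 21, 21, 22, 20, 20, 21, 21, 19, 18, 12, 6, 6, 3, 0]
294 [193, 159, 129, 125, 148, 180, 197, 200, 199, 197, 194, 190, 187, 180, 169, 154, 147, 169, 220, 242] [3, 1, 2, 3, 11, 16, 19, 20, 20, 20, 19, 20, 19, 15, 12, 6, 4, 4, 5, 2]
296 [204, 181, 149, 129, 138, 160, 176, 175, 175, 167, 160, 146, 130, 125, 123, 134, 143, 157, 200, 235] [1, 3, -1, 0, 5, 10, 13, 14, 11, 10, 7, 6, 4, 4, 3, 1, 0, 1, 4, 3]
0.0622 -12.5 [[293.1  297.26]]
0.0622 12.5 [[302.98 294.91]]
0.0822 -12.5 [[293.43 293.25]]
0.0822 12.5 [[303.47 290.88]]
```

```bash
python3 -m creep '{"claw":[1,1,1,1,1,1,1,1,1,1],"offset":[[0,0,-10],[0,0,-8],[0,0,-3],[0,0,-2],[0,0,-2],[0,0,-2],[0,0,-2],[0,0,-1],[0,0,0],[0,0,0]],"yaw":[0,0,0,0,0,0,0,0,0,0]}' 30
python3 -c "
from h import *
s=manip.state();print(s['force'],s['ft_torque'])"
```

```text
time_s: 7.02
tcp_pos: [0.5649, -0.2172, 0.0628]
orientation: [-0.07, 0.998, 0.0, -0.0]
force: [0.5, -1.2, -1.1]
finger_gap: 0.0243
gripper_force: 30.6
[ 0.48687083 -1.16467231 -1.13754004] [-0.20459594 -0.00613777 -0.02363157]
```

```bash
python3 -m creep '{"claw":[1,1,1,1,1,1,1,1,1,1],"offset":[[0,0,-3],[0,0,-3],[0,0,-3],[0,0,-3],[0,0,-2],[0,0,-2],[0,0,-1],[0,0,0],[0,0,0],[0,0,0]],"yaw":[0,0,0,0,0,0,0,0,0,0]}' 30
python3 -c "
from h import *
s=manip.state();print(s['force'],s['ft_torque'])"
```

```text
time_s: 7.85
tcp_pos: [0.5654, -0.2172, 0.0466]
orientation: [-0.07, 0.998, 0.0, 0.0]
force: [-1.7, 0.5, 5.4]
finger_gap: 0.0246
gripper_force: 31.5
[-1.72666379  0.51404968  5.41621317] [-0.01801662  0.46737353 -0.03364416]
```

```bash
python3 -m creep '{"claw":[0.2,0,-0.3,-0.6,-0.6,-0.6,-0.6,-0.6,-0.6,-0.6],"offset":[[0,0,0],[0,0,0],[0,0,0],[0,0,0],[0,0,0],[0,0,0],[0,0,10],[0,0,20],[0,0,35],[0,0,35]],"yaw":[0,0,0,0,0,0,0,0,0,0]}' 30
python3 - <<'E'
from h import *
c=cam('side'); v,u=np.mgrid[0:420,0:560]; P=deproj(c,np.c_[u.ravel(),v.ravel()]).reshape(420,560,3)
d=np.linalg.norm(P[...,:2]-[.5655,-.2173],axis=2)
for a,b in((.05,.07),(.07,.085),(.085,.1),(.1,.115),(.12,.16)):
    m=(d<.03)&(P[...,2]>a)&(P[...,2]<b); print(a,b,m.sum(),np.median(P[m],0).round(4) if m.sum() else '')
E
```

```text
time_s: 8.68
tcp_pos: [0.5641, -0.217, 0.1468]
orientation: [-0.07, 0.998, 0.0, -0.001]
force: [0.8, 0.5, 0.5]
finger_gap: 0.0686
gripper_force: 0.0
0.05 0.07 49 [ 0.5635 -0.2287  0.0605]
0.07 0.085 39 [ 0.5629 -0.2284  0.0776]
0.085 0.1 103 [ 0.5651 -0.2182  0.0888]
0.1 0.115 0 
0.12 0.16 0
```

The cell's top sits at 0.0888 m against an expected 0.089, at (0.565, -0.218), so it is fully home and let go. Now I'll measure the handle a second time while moving clear.

```bash
python3 -m creep '{"claw":[-0.6,-0.6,-0.6,-0.6,-0.6,-0.6,-0.6,-0.6,-0.6,-0.6],"offset":[[0,0,35],[0,0,35],[-9,20,20],[-9,38,0],[-9,38,0],[-9,38,0],[-9,38,0],[-9,20,0],[0,0,0],[0,0,0]],"yaw":[0,0,-2,-2,-2,-2,-2,-2,-2,0]}' 30
python3 - <<'E'
from h import *
th=np.deg2rad(-6.2); ex=np.array([np.cos(th),np.sin(th)]); ey=np.array([-ex[1],ex[0]])
for n in('top','side'):
    c=cam(n); g=c['img'].astype(int).max(2); p=proj(c,[.457,.221,.093])[0]; print(n,p.round(1))
    x,y=p.astype(int)-[9,8]; print(g[y:y+17,x:x+19])
    cv2.imwrite(f'/tmp/{n}.png',cv2.resize(c['img'][y-12:y+33,x-16:x+34],(400,360),interpolation=cv2.INTER_CUBIC))
    for s in(-12,12):
      for dx in (-9,9): print(s,dx,proj(c,[*(np.array([.457,.221])+(s*ey+dx*ex)/1000),.093]).round(1))
cv2.imwrite('pics/handle.png',np.hstack([cv2.imread('/tmp/top.png'),cv2.imread('/tmp/side.png')]))
E
```

```text
time_s: 9.57
tcp_pos: [0.5108, -0.0234, 0.2365]
orientation: [0.051, 0.999, 0.0, 0.0]
force: [0.3, -0.3, -0.1]
finger_gap: 0.0682
gripper_force: 0.0
top [230.1 234.6]
[[252 252 252 251 251 251 251 250 238 215 203 200 188 186 195 181 170 185
  200]
 [252 252 252 252 252 252 252 251 239 214 203 199 219 237 237 219 196 193
  188]
 [252 252 252 252 252 252 252 250 234 208 200 188 225 247 244 235 232 232
  229]
 [252 252 252 252 252 251 251 247 228 206 200 187 234 250 245 236 235 235
  241]
 [252 252 252 252 251 247 241 234 219 202 198 190 237 250 245 236 235 237
  247]
 [252 252 252 252 250 224 163 172 177 170 172 174 227 248 245 237 235 237
  247]
 [252 252 252 251 247 195  91  73  80  86  96 108 169 233 240 236 235 237
  247]
 [252 252 252 251 237 160  80  59  55  52  52  52  95 200 234 235 235 236
  244]
 [252 252 252 251 228 135  70  64  61  58  53  51  92 196 232 235 235 236
  237]
 [251 251 252 251 228 139  76  63  58  54  51  57 118 205 233 235 235 236
  237]
 [250 251 251 250 239 207 170 150 120  92  80  87 158 221 235 236 235 236
  238]
 [242 245 247 247 248 248 241 233 219 201 
[... 1317 characters left out ...]
6  51  60  82 116 134 146 145 147 145
  146]
 [200 200 202 200 199 191 160 112  67  45  52  87 124 153 164 166 164 164
  164]
 [200 202 199 201 202 191 167 121  88  70  85 133 187 221 228 229 228 228
  228]
 [200 200 202 203 200 195 176 155 143 145 153 198 236 245 246 246 246 246
  246]
 [202 202 199 201 202 199 193 195 211 222 229 240 246 247 247 247 247 247
  247]
 [201 200 198 200 202 204 207 218 236 244 246 246 247 247 247 247 247 247
  247]
 [201 200 200 200 201 203 206 224 242 246 247 247 247 247 247 247 247 247
  247]
 [201 201 200 199 201 200 210 227 243 246 247 247 247 247 247 247 247 247
  247]]
-12 -9 [[238.1 166.5]]
-12 9 [[243.9 166.5]]
12 -9 [[238.5 161.2]]
12 9 [[244.3 161.2]]
```

View pics/handle.png

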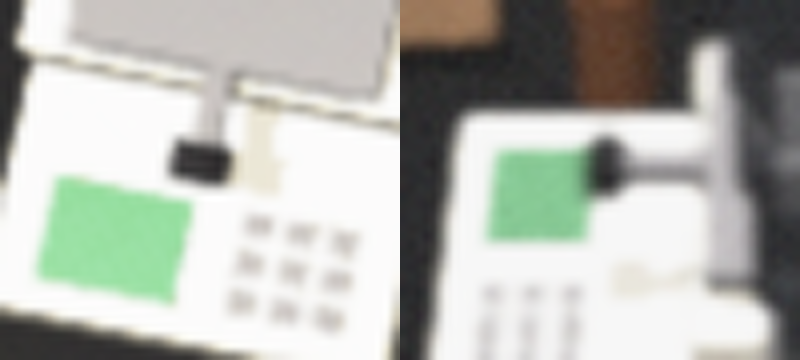

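The handle is the black bar at top px (229.7,234.2) and side px (241.5,163.9). Both match (0.4575, 0.221, 0.093), with yaw about -6°, and the lid is closed. Approaching it now.

```bash
python3 -m creep '{"claw":[-0.6,-0.6,-0.6,-0.6,-0.6,-0.6,-0.6,-0.6,-0.6,-0.6],"offset":[[-7,25,0],[-7,35,0],[-7,35,0],[-7,35,0],[-7,35,0],[-7,35,0],[-7,30,0],[-4,15,0],[0,0,-20],[0,0,-30]],"yaw":[0,0,0,0,0,0,0,0,0,0]}' 30
python3 -c "
from h import *
s=manip.state();print(s['tcp_pos'],s['orientation'],s['force'])"
```

```text
time_s: 10.5
tcp_pos: [0.4608, 0.2216, 0.1879]
orientation: [0.051, 0.999, 0.002, 0.003]
force: [0.9, -0.2, -0.9]
finger_gap: 0.0684
gripper_force: 0.0
[0.46079932 0.22156831 0.18792815] [0.05108816 0.99868842 0.00201803 0.00271242] [ 0.86176083 -0.21676078 -0.86666224]
```

```bash
python3 -m creep '{"claw":[-0.6,-0.6,-0.6,-0.6,-0.6,-0.6,-0.6,-0.6,-0.3,0],"offset":[[0,0,-20],[0,0,-30],[0,0,-25],[0,0,-20],[0,0,-10],[0,0,-7],[0,0,0],[0,0,0],[0,0,0],[0,0,0]],"yaw":[0,0,0,0,0,0,0,0,0,0]}' 30
python3 - <<'E'
from h import *
s=manip.state();print(s['tcp_pos'],s['force'])
c=cam('side'); p=proj(c,[.457,.221,.1])[0].astype(int); x,y=p-[40,45]
cv2.imwrite('pics/hg.png',cv2.resize(c['img'][y:y+75,x:x+100],(600,450),interpolation=cv2.INTER_CUBIC))
E
```

```text
time_s: 11.33
tcp_pos: [0.459, 0.2203, 0.075]
orientation: [0.052, 0.999, 0.001, 0.001]
force: [-0.5, -0.4, -0.7]
finger_gap: 0.0457
gripper_force: 0.0
[0.45902025 0.2202975  0.07504663] [-0.48184943 -0.43521933 -0.7282927 ]
```

View pics/hg.png

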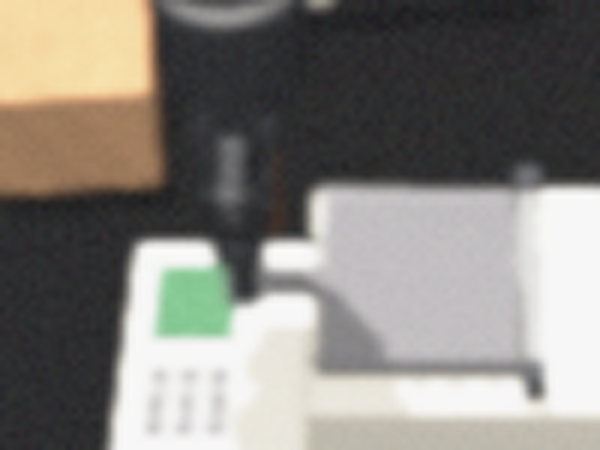

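The side view shows the near finger standing at the handle end, at about crop (243,270), with the neck running right to the lid. Closing.

```bash
python3 -m creep '{"claw":[0.2,0.4,0.6,0.8,1,1,1,1,1,1],"offset":[[0,0,0],[0,0,0],[0,0,0],[0,0,0],[0,0,0],[0,0,0],[0,0,0],[0,0,0],[0,0,0],[0,0,0]],"yaw":[0,0,0,0,0,0,0,0,0,0]}' 40
```

```text
time_s: 12.22
tcp_pos: [0.4581, 0.2199, 0.0739]
orientation: [0.052, 0.999, 0.0, -0.0]
force: [0.0, 0.4, 0.7]
finger_gap: -0.0005
gripper_force: 0.0
```

The fingers shut on nothing, so I'll look again.

```bash
python3 - <<'E'
from h import *
s=manip.state();print(s['tcp_pos'],s['orientation'],s['finger_gap'],s['joints'])
o=[]
for n in('side','top'):
    c=cam(n); np.save(f'{n}2.npy',c,allow_pickle=True); p=proj(c,[.457,.221,.1])[0].astype(int); x,y=p-[40,45]
    print(n,x,y,proj(c,[s['tcp_pos'],[.457,.221,.093]]).round(1).tolist())
    o.append(cv2.resize(c['img'][y:y+75,x:x+80],(400,375),interpolation=cv2.INTER_CUBIC))
cv2.imwrite('pics/miss.png',np.hstack(o))
E
```

```text
[0.45812415 0.21987635 0.07389468] [ 5.18165729e-02  9.98656619e-01  8.98360260e-06 -1.22528830e-05] -0.0004751319092440848 [-0.74094609  0.38074397  0.20794975  2.07435909 -0.11977804  0.69749198
  1.01159769]
side 201 117 [[242.0, 168.6], [241.2, 163.9]]
top 189 189 [[231.2, 235.1], [230.1, 234.6]]
```

View pics/miss.png

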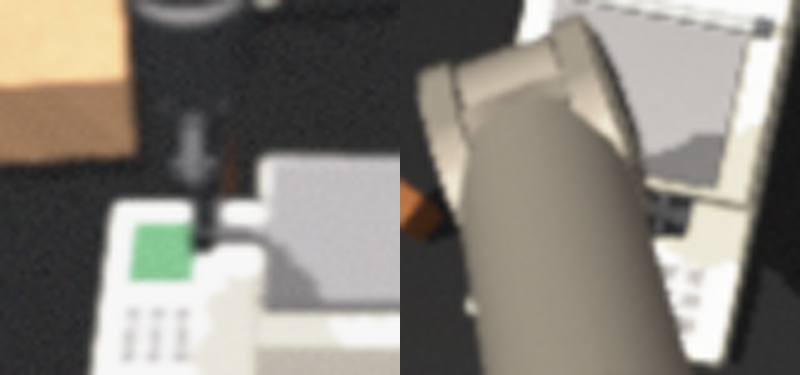

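```bash
python3 - <<'E'
from h import *
c=np.load('side2.npy',allow_pickle=True).item(); c0=np.load('side0.npy',allow_pickle=True).item()
uv=[(u,v) for v in range(150,176,3) for u in range(234,256,3)]
for cc in(c0,c):
    q=(deproj(cc,uv)*1000).round(0).astype(int).reshape(9,-1,3)
    for i,r in enumerate(q): print(150+3*i,' '.join('%d,%d,%d'%tuple(k) for k in r))
    print()
s=manip.state(); print(s['gripper_force'],s['force'],s['ft_torque'],s['time_s'])
E
```

```text
150 435,402,-3 446,398,-1 456,350,39 467,346,42 477,356,32 488,395,-2 499,394,-2 504,277,97
153 434,385,-2 445,383,-2 456,356,20 466,348,26 476,354,20 487,377,0 498,378,-2 503,263,97
156 434,362,3 460,-664,901 455,354,9 465,349,12 476,354,7 486,360,1 497,359,0 502,245,100
159 434,301,44 444,299,45 454,297,46 464,233,102 474,296,45 484,296,44 494,294,45 501,232,100
162 434,286,44 444,279,49 454,219,103 463,222,100 472,217,103 481,220,99 491,220,98 500,215,102
165 433,270,45 443,268,47 453,210,99 462,209,99 471,219,89 481,215,91 490,213,93 499,209,95
168 433,253,48 442,255,45 452,256,43 462,254,44 471,253,44 481,251,45 491,253,42 498,193,98
171 432,240,47 442,239,47 451,238,47 461,240,44 470,236,47 480,239,43 490,236,45 497,181,97
174 431,225,48 441,229,43 450,225,46 460,222,48 469,222,48 479,223,45 489,224,44 496,166,99

150 435,399,-1 449,164,198 457,165,196 465,163,198 477,354,34 488,391,1 499,394,-2 504,275,99
153 434,384,-1 448,159,192 456,160,190 465,156,192 476,351,23 487,377,0 498,375,1 503,260,99
156 434,365,1 447,185,158 455,189,154 464,187,155 476,354,6 486,361,-1 497,361,-2 502,246,99
159 434,306,40 444,298,46 455,206,127 464,206,126 473,223,110 484,294,45 494,295,44 501,232,99
162 434,285,45 444,283,46 454,205,116 463,205,114 472,224,96 481,219,100 491,218,100 500,219,98
165 433,269,46 443,272,43 453,211,98 462,212,96 471,216,92 481,217,89 490,215,90 499,207,97
168 433,255,46 442,253,47 452,252,47 462,251,47 471,253,44 481,250,46 490,245,50 498,190,101
171 432,240,47 442,241,45 451,238,47 461,239,45 470,239,45 480,238,45 490,236,45 497,178,99
174 431,229,44 441,225,47 450,225,46 460,226,45 469,224,45 479,227,41 489,225,43 496,165,100

0.0 [-1.10607586 -0.06242659  0.03277327] [ 0.00588136 -0.04246725 -0.00197396] 12.3167
```

```bash
python3 - <<'E'
from h import *
for f,xy,y0,tz in(('side1',(.5664,-.2176),-.2176,.0948),('side2',(.458,.220),.22,.0739)):
    c=np.load(f+'.npy',allow_pickle=True).item(); uv0=proj(c,[*xy,tz])[0]; u0=int(round(uv0[0])); print(f,uv0.round(1))
    for v in range(int(uv0[1])-22,int(uv0[1])+6,1):
        q=deproj(c,[[u0,v]])[0]*1000; pl=c['img'][v,u0]; print(v,q.round(0),pl, end=' | ')
    print()
E
```

```text
side1 [297.2 284.9]
262 [ 556. -238.  227.] [56 54 50] | 263 [ 556. -238.  225.] [52 48 48] | 264 [ 556. -239.  222.] [55 53 51] | 265 [ 557. -240.  219.] [50 49 48] | 266 [ 557. -240.  215.] [54 51 52] | 267 [ 557. -241.  213.] [50 49 48] | 268 [ 557. -242.  210.] [51 47 49] | 269 [ 557. -240.  204.] [51 49 49] | 270 [ 557. -242.  202.] [50 47 45] | 271 [ 557. -241.  197.] [56 52 52] | 272 [ 557. -244.  198.] [54 48 47] | 273 [ 558. -241.  189.] [51 48 48] | 274 [ 558. -243.  188.] [47 46 45] | 275 [ 559. -236.  172.] [49 46 43] | 276 [ 559. -239.  173.] [48 47 47] | 277 [ 559. -240.  170.] [55 53 51] | 278 [ 559. -242.  169.] [69 68 67] | 279 [ 560. -236.  155.] [95 95 95] | 280 [ 560. -236.  150.] [116 115 116] | 281 [ 561. -236.  146.] [117 118 118] | 282 [ 561. -237.  143.] [125 126 127] | 283 [ 561. -237.  139.] [131 133 134] | 284 [ 561. -238.  137.] [145 150 152] | 285 [ 561. -237.  130.] [160 165 170] | 286 [ 563. -230.  112.] [173 184 187] | 287 [ 563. -231.  110.] [186 199 204] | 288 [ 563. -231.  104.] [190 205 210] | 289 [ 564. -231.   99.] [192 207 213] | 
side2 [241.9 
[... 279 characters left out ...]
154 [462. 163. 183.] [47 44 46] | 155 [462. 173. 171.] [44 43 43] | 156 [461. 186. 156.] [42 40 40] | 157 [461. 208. 133.] [55 55 54] | 158 [461. 209. 127.] [58 55 53] | 159 [461. 207. 125.] [59 59 57] | 160 [460. 207. 121.] [56 53 55] | 161 [460. 210. 115.] [57 56 55] | 162 [460. 209. 111.] [68 69 68] | 163 [460. 215. 101.] [77 77 77] | 164 [459. 212. 101.] [64 64 64] | 165 [459. 210.  98.] [52 52 54] | 166 [459. 211.  93.] [82 83 82] | 167 [459. 210.  90.] [153 156 156] | 168 [458. 211.  85.] [226 227 228] | 169 [458. 251.  43.] [245 246 246] | 170 [458. 246.  44.] [247 247 247] | 171 [458. 242.  43.] [247 247 247] | 172 [457. 236.  44.] [247 247 247] | 173 [457. 229.  46.] [247 247 247] |
```

The depth rows settle it. The shut fingertips really end at z of about 0.103, just above the handle top at 0.102, while the state says TCP z = 0.074. Over the slot it was the same: tips at about 0.125 against a reported 0.095. The real tips sit about 29 mm above the reported TCP, so I'll open, go down 26 mm and pinch again.

```bash
python3 -m creep '{"claw":[0,-0.4,-0.6,-0.6,-0.6,-0.6,-0.6,-0.6,-0.6,-0.6],"offset":[[0,0,0],[0,0,0],[0,0,0],[0,0,0],[0,0,0],[0,0,0],[0,0,-8],[0,0,-8],[0,0,-7],[0,0,-3]],"yaw":[0,0,0,0,0,0,0,0,0,0]}' 40
python3 -m creep '{"claw":[-0.3,0,0.3,0.4,0.5,0.6,0.7,0.8,1,1],"offset":[[0,0,0],[0,0,0],[0,0,0],[0,0,0],[0,0,0],[0,0,0],[0,0,0],[0,0,0],[0,0,0],[0,0,0]],"yaw":[0,0,0,0,0,0,0,0,0,0]}' 40
```

```text
time_s: 13.15
tcp_pos: [0.4572, 0.2194, 0.0463]
orientation: [0.052, 0.999, -0.001, -0.001]
force: [0.1, 0.9, 0.4]
finger_gap: 0.0679
gripper_force: 0.0
time_s: 13.98
tcp_pos: [0.4587, 0.2226, 0.0487]
orientation: [0.051, 0.999, 0.002, 0.001]
force: [0.2, 6.4, -0.1]
finger_gap: 0.0229
gripper_force: 40.2
```

The handle is pinched: gap 22.9 mm, 40 N. Now I'll swing it along the arc of radius 148 mm to about 50° first.

```bash
python3 -m creep '{"claw":[1,1,1,1,1,1,1,1,1,1],"offset":[[0.6,1,13],[1.7,1,13],[2.8,0.5,12.5],[3.9,-0.4,12.5],[4.9,-0.5,12],[5.9,-0.6,11.5],[6.9,-0.7,11],[7.8,-0.8,10],[8.7,-0.9,9.5],[9.5,-1,9]],"yaw":[0,0,0,0,0,0,0,0,0,0]}' 40
python3 -c "
from h import *
s=manip.state();print(s['tcp_pos'],s['orientation'],s['force'],s['finger_gap'])"
```

```text
time_s: 14.82
tcp_pos: [0.5108, 0.217, 0.162]
orientation: [0.052, 0.999, -0.0, -0.0]
force: [3.0, 0.0, -8.4]
finger_gap: 0.023
gripper_force: 39.5
[0.51078405 0.21695122 0.16196874] [ 5.19511798e-02  9.98649563e-01 -2.51932137e-04 -2.48809371e-04] [ 2.97795461e+00  1.67180127e-03 -8.40299111e+00] 0.02295356993539127
```

```bash
python3 -m creep '{"claw":[1,1,1,1,1,1,1,1,1,1],"offset":[[10.2,-1.1,8],[10.8,-1.2,7],[11.4,-1.2,6],[11.9,-1.3,5],[12.2,-1.3,4],[6,-0.7,1.5],[6.5,-0.7,1.2],[0,0,0],[0,0,0],[0,0,0]],"yaw":[0,0,0,0,0,0,0,0,0,0]}' 40
python3 - <<'E'
from h import *
s=manip.state();print(s['tcp_pos'],s['force'],s['finger_gap'])
o=[]
for n in('side','top'):
    c=cam(n); np.save(f'{n}3.npy',c,allow_pickle=True); p=proj(c,[.6,.21,.17])[0].astype(int); x,y=p-[50,50]; y=max(y,0)
    print(n,x,y,proj(c,[[.604,.207,.093],[.604,.207,.241]]).round(1).tolist())
    o.append(cv2.resize(c['img'][y:y+95,x:x+100],(400,380),interpolation=cv2.INTER_CUBIC))
cv2.imwrite('pics/up.png',np.hstack(o))
E
```

```text
time_s: 15.65
tcp_pos: [0.5792, 0.2096, 0.1943]
orientation: [0.052, 0.999, -0.0, -0.0]
force: [-2.0, -1.9, -1.6]
finger_gap: 0.0231
gripper_force: 39.9
[0.57915097 0.20961314 0.19427388] [-1.96534679 -1.9210705  -1.61844264] 0.023069868443061414
side 238 93 [[288.8, 163.6], [290.4, 124.6]]
top 185 136 [[239.4, 190.6], [234.4, 179.1]]
```

View pics/up.png

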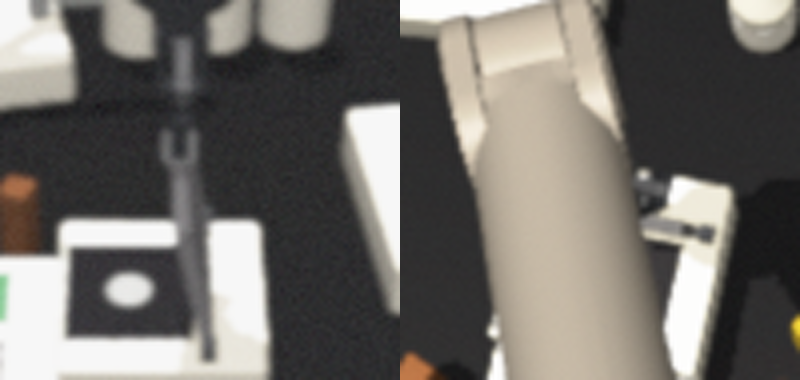

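The side view shows the lid nearly upright. It runs from the hinge at about crop (208,350) to the gripped handle at about (180,145), with the chamber open. Arc geometry gives about 80°, so about 26 mm are left.

```bash
python3 -m creep '{"claw":[1,1,1,1,1,1,1,1,1,1],"offset":[[5,-0.5,0.8],[5,-0.5,0.6],[5,-0.6,0.5],[4,-0.5,0.3],[4,-0.4,0.2],[3,-0.3,0],[0,0,0],[0,0,0],[0,0,0],[0,0,0]],"yaw":[0,0,0,0,0,0,0,0,0,0]}' 40
python3 - <<'E'
from h import *
s=manip.state();print(s['tcp_pos'],s['force'],s['finger_gap'],abs(s['qd']).max())
c=cam('side'); v,u=np.mgrid[0:420,0:560]; P=deproj(c,np.c_[u.ravel(),v.ravel()]).reshape(420,560,3)
# near side edge of the lid: plate points z .10-.2 ; local frame about the hinge
th=np.deg2rad(-6.2); ex=np.array([np.cos(th),np.sin(th)]); ey=np.array([-ex[1],ex[0]])
q=P-np.array([.6043,.2074,.093]); X=q[...,:2]@ex; Y=q[...,:2]@ey; Z=q[...,2]
m=(abs(X)<.03)&(Y<-.05)&(Y>-.075)&(Z>.01)&(Z<.1); print(m.sum())
for a in np.arange(.01,.1,.015):
    k=m&(Z>=a)&(Z<a+.015); print(a.round(3),k.sum(),(X[k].min()*1000).round(1) if k.sum() else '',(X[k].max()*1000).round(1) if k.sum() else '')
if m.sum()>5: f=np.polyfit(Z[m],X[m],1); print('lid deg',90-np.rad2deg(np.arctan(-f[0])))
d=np.linalg.norm(P[...,:2]-[.5655,-.2173],axis=2); m=(d<.02)&(P[...,2]>.08)&(P[...,2]<.1); print('cell top',np.median(P[m],0))
E
```

```text
time_s: 16.58
tcp_pos: [0.6057, 0.2068, 0.1968]
orientation: [0.052, 0.999, -0.0, -0.0]
force: [-1.6, -4.1, -4.3]
finger_gap: 0.0232
gripper_force: 39.4
[0.60565941 0.20681705 0.19683735] [-1.57478471 -4.11447491 -4.25518785] 0.023245326410127845 0.002727711371319866
117
0.01 22 -4.8 7.2
0.025 19 -5.4 6.7
0.04 19 -6.0 6.0
0.055 18 -6.3 5.6
0.07 21 -6.8 4.9
0.085 18 -7.3 4.3
0.1 0  
lid deg 88.11638013234075
cell top [ 0.56547298 -0.21899841  0.08834236]
```

```bash
python3 -m creep '{"claw":[1,1,1,1,1,1,1,1,1,1],"offset":[[1,-0.1,0],[1,-0.1,0],[0,0,0],[0,0,0],[0,0,0],[0,0,0],[0,0,0],[0,0,0],[0,0,0],[0,0,0]],"yaw":[0,0,0,0,0,0,0,0,0,0]}' 40
python3 -c "
from h import *
s=manip.state();print(s['tcp_pos'],s['gripper_force'],abs(s['qd']).max()); print(order.finish_job())"
```

```text
time_s: 17.47
tcp_pos: [0.6076, 0.2066, 0.1969]
orientation: [0.052, 0.999, -0.0, -0.0]
force: [-2.4, -4.8, -4.8]
finger_gap: 0.023
gripper_force: 39.4
[0.60759606 0.20660892 0.19686911] 39.38276410102844 0.0016857611164198976
the job is handed in; nothing more can be done
None
```

I've handed the job in at 17.5 s: the cell stands fully home and let go in its square slot, and the lid is held still by its handle at about 89°; the result of the judging was not shown.

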